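# Dispense one sample dish and nudge it onto the inspection plate

## Task

Slowly press the dispenser's plunger fully down once and let it come back up, so that a single sample dish is pushed out just in front of the dispenser. Then gently nudge that dish along the bench with the fingertips, without pinching or lifting it, until it lies fully on the thin square metal plate, and leave it there. Keep the other dishes in the dispenser and leave the tube rack, bottle and jar where they stand.

Things in the scene. Friction and masses are not known exactly. Their poses are not given: they have to be found in the camera images.
- dispenser: White fixed dish dispenser. Origin on the bench under the centre of its clear square magazine tube (49 mm wide, 50 mm high). It ejects along its -x through a 14 mm high slot; the housing (50 mm high, 70 mm wide) reaches from 22 to 112 mm along +x and carries the plunger. An ejected dish lies centred about 65 mm along -x from the origin after a slow press (50 mm/s), farther after a fast one.
- plunger_top (a point): Centre of the top of the plunger's round grey cap (34 mm diameter, 12 mm thick), on top of the housing 70 mm along the dispenser's +x axis, 95 mm above the bench when up, 65 mm when fully down. It goes straight down.
- plunger (a joint): Plunger travel in m: 0 up, 0.03 fully down at a hard stop. Holding it down takes about 4 N, pressing it with dishes up to about 5 N; it springs back by itself. It drives a flat pusher 2.3 times as far, which shoves the lowest dish out and draws back as the plunger rises; then the next dish drops down.
- dish1: White round closed sample dish, 40 mm diameter, 12 mm high, 11 to 17 g, loose; the lowest of three alike in the magazine at the start, so the one that comes out. Origin at the centre of its underside, z up.
- dish2: Same dish, second from below in the magazine; must stay in the dispenser.
- dish3: Same dish, the top one; must stay in the dispenser.
- plate: Thin square sheet of bare metal, 90 x 90 mm, lying practically flush on the bench (0.6 mm, no edge to climb), fixed; 140 to 180 mm to the left or to the right of the dispenser's middle, about level with where the dish comes out. Origin at its centre on the bench, x and y along its sides.
- rack: Bystander: small orange tube rack, 70 x 45 mm, 70 mm high with its tubes, loose, on the other side of the dispenser from the plate. Origin at the centre of its underside.
- reagent: Bystander: amber bottle, 54 mm diameter, 130 mm high, loose, standing beside and behind the dispenser. Origin at the centre of its underside.
- jar: Bystander: white jar, 60 mm diameter, 75 mm high, loose, beside and behind the dispenser on the other side from the bottle. Origin at the centre of its underside.
Things that resemble listed ones, but are neither listed nor needed, are in the scene too. What is shaped like the dish3 but blue, orange or red is not meant.

How it is judged:
By the outcome, as a careful person would: the job done as asked, in the order asked, and still so for the second after the job is handed in, with the robot touching nothing.
It also fails if it takes over 51 s, if anything falls off the work surface, if the arm or the gripper's body presses on something with over 40 N, if the wrist force passes 120 N, or if a joint passes its speed limit or range.

## Robot

A 6-joint arm with a two-finger parallel gripper is mounted at the origin on the work surface. World frame = base frame: x ahead of the robot, y to its left, z up, the work surface at z = 0. Lengths are in m, angles in rad, forces in N, time in s.
With the tool pointing down it reaches from about 0.375 to 0.9 m from the base axis. Payload 3.1 kg.
Tool frame: the origin (TCP) lies at the very end of the fingers, on their centre line; the grasp point (between the pads) lies 19 mm behind it; x points along the fingers, y is the direction in which the jaws open and shut, and the axes are right-handed (so a half turn about x gives the same grasp; the last joint's range is limited). The gripper opens to 85 mm and grips with 20 to 120 N. Pads are 22 mm wide; open, the fingers measure 114 mm over their backs; the gripper's body (76 mm by 85 mm) begins 54 mm behind the grasp point. The pads swing forward as they close: fully open they stand 13 mm farther back than shut.
Start: joints at [-1.288, 0.527, 1.433, -0, 1.181, -0.178], TCP at [0.278, -0.56, 0.202] pointing down, gripper open.
Joint ranges: [-3.08, 3.08], [-0.75, 2.2], [0.22, 2.44], [-1.43, 4.57], [0, 2.65], [-2.85, 2.85]. Speed limits (rad/s): [2.79, 2.79, 3.14, 3.14, 3.14, 3.14].

## Interface

Orientations are given as a 3x3 rotation matrix whose columns are the frame's x, y, z axes.
In Python, from bench import * gives the robot as it stands. The module is installed in compiled form; this text tells all that it offers.
- The arm moves only by the tool apply_moves, never from a script. Its argument "deltas" is one flat list of numbers, 5 for each row, row after row: the opening, from 0 (shut) to 1 (fully open), then the shift along the tool's x, y, z in m, then the turn about the tool's x in rad. In form: [fingers, x, y, z, turn, fingers, x, y, z, turn, ...]. A call has 1 to 12 rows; each row is the pose to reach, as a shift and turn from the pose commanded when the call began, along the tool's axes at that moment; what a row does not reach only later rows make up. A row lasts 1/10 s, in which the tool goes at most 50 mm and 8.59 degrees, less where a joint would pass 70% of its speed; a pose out of reach is approached as far as the arm can. A call with a gripper value outside its range is refused whole. The fingers move at their own pace and stop on an object; "grip_force" is the grip in N (left out, the last holds). Time passes only in rows, so rows that repeat a pose let the fingers close. It gives the time, the measured TCP pose, the force and the opening at its end, in the units of the state.
- sense(): the state, without advancing time (a new reading comes with each control period).
- camera(name): name is "scene" or "side" or "wrist"; returns (picture, depth): 420x560x3 uint8, red, green, blue; 420x560 float32, m along the optical axis (not along the pixel's ray), 0 where there is no reading.
- calibration(name): a dict with "intrinsics" (3x3 intrinsics, pixels), "dist_coeffs" ([k1, k2, p1, p2, k3] as OpenCV has them; the pictures are not rectified), "R" (3x3) and "t" (3): a world point X has camera coordinates R X + t. Camera axes: x right, y down, z forward; pixel columns grow to the right and rows downward; lengths in m; the calibration is good to about 2 mm. A picture is of the moment at which its call begins: read the wrist's pose just before it. calibration takes no time and is no camera call; for the wrist camera it gives the pose at the moment of the call.
- job_done(): hands the job in, once; it reports no verdict.
The state is a dict: "time_s": time; "qpos": joint angles; "joint_vel": joint speeds; "joint_torque": joint torques, N m; "tool_pos": TCP position; "eef_rot": TCP orientation; "force": force on the tool from outside, world axes, zero at the start; "torque": the same for the moment, N m; "finger_gap": opening from 0.0 (shut) to 1.0 (fully open).
Only numpy, scipy, OpenCV 4.12 (cv2) and the standard library are available. Lean on these libraries where they do the work, as an engineer would, in place of code of your own. Each camera call takes 0.05 s, during which the arm holds its last target.

## Working session

There is one attempt and no reset: what is moved stays moved. The work goes in short steps, Python scripts to look and compute and a tool call to move; the robot and the scene stay as the last step left them, time stands still between calls to the robot, and variables do not carry over. Pictures are saved under pics/ and viewed, and the job is handed in when it is done.

Besides the shell and the picture viewer there is one more tool, called as name(argument=value, ...), one argument or row to a line, values as JSON. apply_moves: Moves the arm, as the interface text tells. Its arguments: {"type":"object","properties":{"deltas":{"type":"array"},"grip_force":{"type":"number"}},"required":["deltas"]}

```bash
mkdir -p pics; python3 - <<'E'
from bench import *
import cv2,numpy as np
s=sense();print(s)
for n in ["scene","side"]:
    p,d=camera(n);cv2.imwrite(f"pics/{n}0.png",p[:,:,::-1]);np.savez(f"{n}0.npz",p=p,d=d)
    print(n,calibration(n))
E
```

```text
{'time_s': 0.0, 'qpos': array([-1.28850218e+00,  5.28453257e-01,  1.43396192e+00,  7.43379439e-06,
        1.18136617e+00, -1.78508120e-01]), 'joint_vel': array([ 1.37845164e-03, -1.11987100e-05,  1.32516472e-03, -6.50356783e-04,
        9.66754744e-04, -1.27134215e-03]), 'joint_torque': array([-7.00697146e-04, -4.42347980e+01, -1.78026903e+01, -1.31096867e-04,
        8.46372888e-03,  4.26948343e-07]), 'tool_pos': array([ 0.27771404, -0.55901683,  0.20112265]), 'eef_rot': array([[-6.03078946e-04,  4.44663651e-01, -8.95697423e-01],
       [ 2.10398552e-03, -8.95695039e-01, -4.44663884e-01],
       [-9.99997605e-01, -2.15270184e-03, -3.95391064e-04]]), 'force': array([ 1.19216901,  0.46753345, -0.10841855]), 'torque': array([-0.01110026, -0.05164688,  0.0370202 ]), 'finger_gap': 0.9999780570887322}
scene {'intrinsics': array([[471.17903657,   0.        , 280.11199307],
       [  0.        , 471.17903657, 213.35471431],
       [  0.        ,   0.        ,   1.        ]]), 'dist_coeffs': array([-0.10042318,  0.        ,  0.        ,  0.        ,  0.        ]), 'R': array([[-0.71835541,  0.69567549, -0.00105332],
       [ 0.60952052,  0.62866039, -0.48298121],
       [-0.33533601, -0.34759418, -0.87563008]]), 't': array([ 0.42987148, -0.34840601,  1.01638318])}
side {'intrinsics': array([[463.2908934 ,   0.        , 275.73827199],
       [  0.        , 463.2908934 , 210.10300828],
       [  0.        ,   0.        ,   1.        ]]), 'dist_coeffs': array([-0.12853506,  0.        ,  0.        ,  0.        ,  0.        ]), 'R': array([[-0.98286452, -0.1835929 , -0.01646146],
       [-0.13163222,  0.76158874, -0.63455146],
       [ 0.12903601, -0.62151126, -0.77270529]]), 't': array([0.60901376, 0.1284519 , 0.74667361])}
```

View pics/scene0.png

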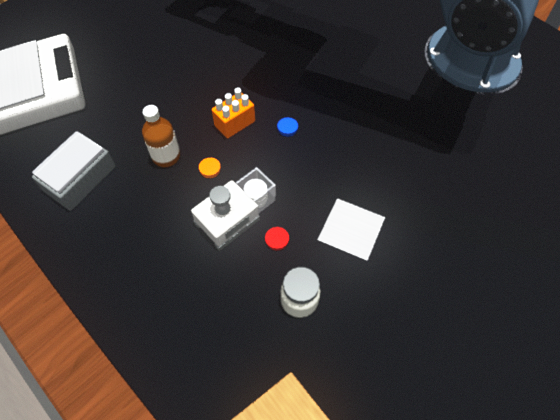

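View pics/side0.png

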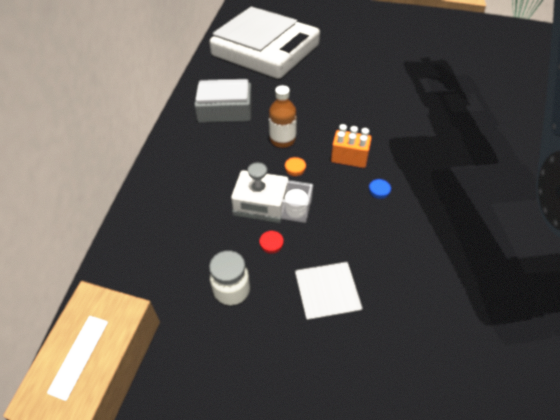

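The dispenser is in the middle (scene ~(235,205), cap ~(220,196)). The plate is at ~(352,229), the rack at (233,113), the bottle at (162,140) and the jar at (300,292). Red, orange and blue decoy discs lie around it. I'll enlarge these.

```bash
cat > h.py <<'E'
import cv2,numpy as np
from bench import *
def ray(n,uv,z,c=None):
    c=c or calibration(n)
    q=cv2.undistortPoints(np.array(uv,float).reshape(-1,1,2),c["intrinsics"],c["dist_coeffs"]).reshape(-1,2)
    q=np.c_[q,np.ones(len(q))]
    o=-c["R"].T@c["t"]; dr=q@c["R"]
    return o+dr*((np.broadcast_to(z,len(q))-o[2])/dr[:,2])[:,None]
def proj(n,X,c=None):
    c=c or calibration(n)
    return cv2.projectPoints(np.array(X,float).reshape(-1,1,3),cv2.Rodrigues(c["R"])[0],c["t"],c["intrinsics"],c["dist_coeffs"])[0].reshape(-1,2)
def crop(im,x0,y0,w,h,f,fn):
    cv2.imwrite(fn,cv2.resize(im[y0:y0+h,x0:x0+w],None,fx=f,fy=f,interpolation=cv2.INTER_CUBIC))
E
python3 - <<'E'
from h import *
for n,b in (("scene",(180,150,200,120)),("side",(220,150,160,120))):
    p=np.load(f"{n}0.npz")["p"][:,:,::-1]
    crop(p,*b,4,f"pics/{n}0c.png")
E
```

```text
(no output)
```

View pics/scene0c.png

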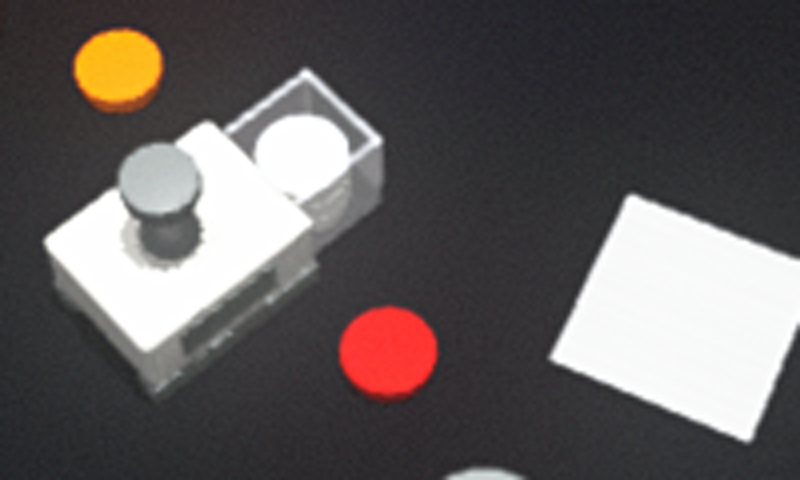

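View pics/side0c.png

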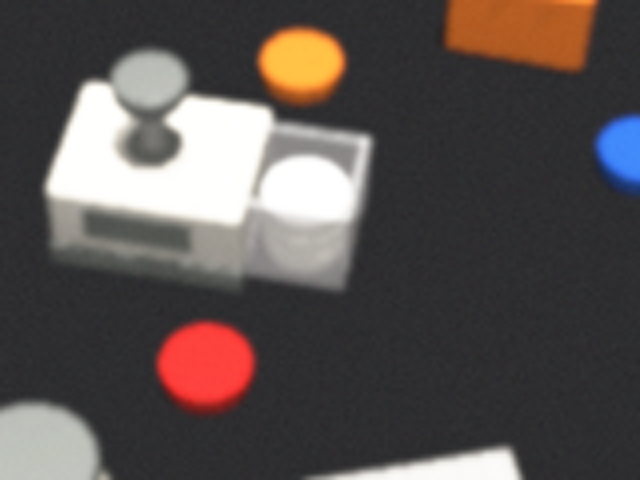

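```bash
python3 - <<'E'
from h import *
np.set_printoptions(precision=4,suppress=True)
S=lambda l:[(180+x/4,150+y/4) for x,y in l]
D=lambda l:[(220+x/4,150+y/4) for x,y in l]
print("cap",ray("scene",S([(161,178)]),.095),ray("side",D([(150,80)]),.095))
print("house scene",ray("scene",S([(45,240),(208,122),(317,228),(145,352)]),.05))
print("house side",ray("side",D([(85,82),(272,103),(243,222),(48,187)]),.05))
print("tube",ray("scene",S([(305,70),(382,140)]),.05),ray("side",D([(370,136),(350,213)]),.05))
print("red",ray("scene",S([(388,350)]),.012),ray("side",D([(207,362)]),.012))
print("orange/blue",ray("scene",[(209.5,166.5),(288,126)],.012))
for n in("scene","side"):
    p=np.load(n+"0.npz")["p"]
    m=(p.min(2)>200).astype(np.uint8)
    c,_=cv2.findContours(m,0,2)
    for k in c:
        if cv2.contourArea(k)>800:
            r=cv2.minAreaRect(k)
            q=cv2.approxPolyDP(k,.04*cv2.arcLength(k,True),True).reshape(-1,2)
            if abs(r[0][0]-(352 if n=="scene" else 328))<15:
                w=ray(n,q,0.0006);print(n,"plate",q.tolist(),w[:,:2],w.mean(0))
print("rack, bottle, jar",ray("scene",[(234,113)],.05),ray("scene",[(151,114)],.13),ray("scene",[(301,284)],.075))
E
```

```text
cap [[ 0.6654 -0.0647  0.095 ]] [[ 0.6624 -0.066   0.095 ]]
house scene [[ 0.705  -0.0996  0.05  ]
 [ 0.6189 -0.0961  0.05  ]
 [ 0.6209 -0.026   0.05  ]
 [ 0.7084 -0.032   0.05  ]]
house side [[ 0.7034 -0.1024  0.05  ]
 [ 0.6152 -0.1037  0.05  ]
 [ 0.6157 -0.0311  0.05  ]
 [ 0.7046 -0.0364  0.05  ]]
tube [[ 0.5713 -0.087   0.05  ]
 [ 0.5722 -0.0382  0.05  ]] [[ 0.568  -0.0909  0.05  ]
 [ 0.5706 -0.0441  0.05  ]]
red [[0.6259 0.0209 0.012 ]] [[0.623  0.0185 0.012 ]]
orange/blue [[ 0.6146 -0.1687  0.012 ]
 [ 0.4455 -0.136   0.012 ]]
scene plate [[337, 199], [318, 239], [367, 259], [384, 217]] [[0.4926 0.0364]
 [0.5741 0.0674]
 [0.5421 0.1501]
 [0.4602 0.1186]] [0.5173 0.0931 0.0006]
side plate [[346, 263], [296, 272], [307, 317], [360, 308]] [[0.4909 0.0353]
 [0.5723 0.0676]
 [0.5421 0.1468]
 [0.4607 0.1169]] [0.5165 0.0917 0.0006]
rack, bottle, jar [[ 0.518  -0.2062  0.05  ]] [[ 0.6579 -0.2442  0.13  ]] [[0.6739 0.1216 0.075 ]]
```

apply_moves(
  deltas=[0,0,-0.019,-0.04,-0.08,0,0,-0.039,-0.081,-0.16,0,0,-0.058,-0.121,-0.24,0,0,-0.077,-0.161,-0.32,0,0,-0.097,-0.202,-0.4,0,0,-0.116,-0.242,-0.48,0,0,-0.135,-0.283,-0.56,0,0,-0.155,-0.323,-0.64,0,0,-0.174,-0.363,-0.72,0,0,-0.193,-0.404,-0.8,0,0,-0.213,-0.444,-0.88,0,0,-0.232,-0.485,-0.96],
  grip_force=40,
)

```text
time_s: 1.3
tool_pos: [0.6096, -0.1345, 0.2016]
eef_rot: [[-0.001, 0.989, -0.146], [0.0, -0.146, -0.989], [-1.0, -0.001, -0.0]]
force: [1.2, -1.0, -0.6]
finger_gap: 0.003
```

```bash
cat > st.py <<'E'
from h import *
import sys
np.set_printoptions(precision=4,suppress=True)
s=sense();print(s["time_s"],s["tool_pos"],s["force"],s["finger_gap"],s["qpos"]);print(s["eef_rot"])
if len(sys.argv)>2:
    d=np.array(eval(sys.argv[1]))-s["tool_pos"]; print("tool delta",s["eef_rot"].T@d)
    y=s["eef_rot"][:,1]; print("ang y",np.arctan2(y[1],y[0]))
E
python3 st.py "(0.664,-0.0655,0.115)" 1
```

```text
1.3 [ 0.6096 -0.1345  0.2016] [ 1.2164 -1.0082 -0.5984] 0.002900765617100021 [-0.3958  0.5276  1.434  -0.0002  1.1812 -0.2492]
[[-0.0012  0.9893 -0.1461]
 [ 0.0003 -0.1461 -0.9893]
 [-1.     -0.0012 -0.0001]]
tool delta [ 0.0866  0.0438 -0.0762]
ang y -0.14657769263977363
```

apply_moves(
  deltas=[0,0,0.022,-0.038,-0.07,0,0.02,0.044,-0.076,-0.147,0,0.05,0.044,-0.076,-0.147,0,0.08,0.044,-0.076,-0.147,0,0.086,0.044,-0.076,-0.147,0,0.086,0.044,-0.076,-0.147],
)

```text
time_s: 1.9
tool_pos: [0.6629, -0.0675, 0.1146]
eef_rot: [[-0.004, 1.0, -0.003], [0.001, -0.003, -1.0], [-1.0, -0.004, -0.001]]
force: [-0.3, 0.5, 0.3]
finger_gap: -0.001
```

```bash
python3 st.py "(0.664,-0.0655,0.065)" 1; python3 - <<'E'
from h import *
for n,b in (("scene",(140,110,200,150)),("side",(180,90,200,150))):
    p,d=camera(n); crop(p[:,:,::-1],*b,4,f"pics/{n}1.png")
E
```

```text
1.9 [ 0.6629 -0.0675  0.1146] [-0.3016  0.4712  0.2568] -0.0011771751388810483 [-0.2689  0.683   1.3945  0.      1.0679 -0.2657]
[[-0.0036  1.     -0.0032]
 [ 0.001  -0.0032 -1.    ]
 [-1.     -0.0036 -0.001 ]]
tool delta [ 0.0496  0.0013 -0.002 ]
ang y -0.003194925289572561
```

View pics/scene1.png

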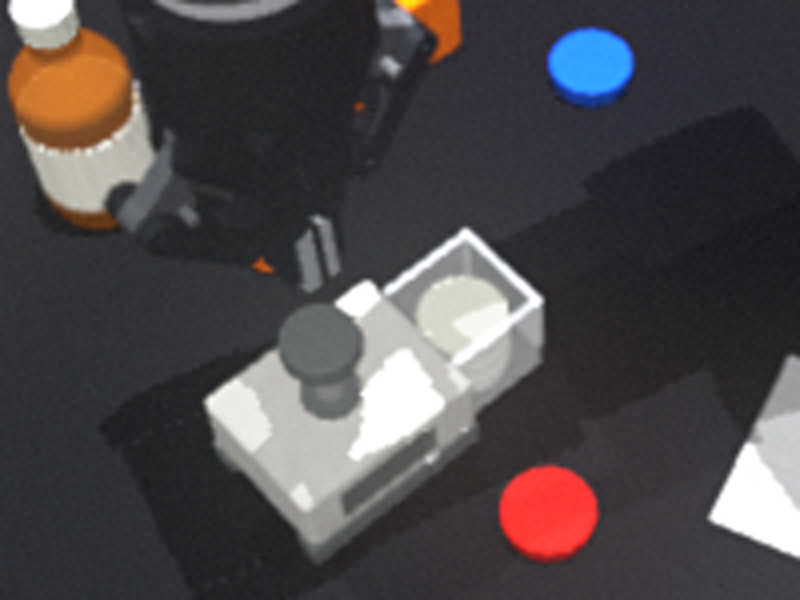

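View pics/side1.png

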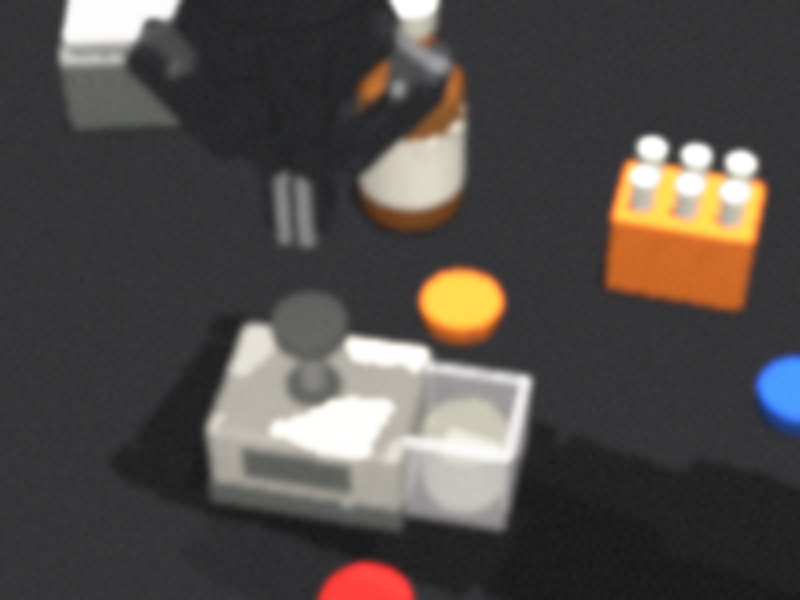

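```bash
python3 - <<'E'
from h import *
X=[(0.6629,-0.0675,0.1146),(0.664,-0.0655,0.095)]
print((proj("scene",X)-[140,110])*4,(proj("side",X)-[180,90])*4)
E
```

```text
[[315.49509733 302.91005065]
 [322.40408421 334.5401874 ]] [[307.54348186 285.10279861]
 [306.22771269 320.42273585]]
```

apply_moves(
  deltas=[0,0.005,0.001,-0.002,0,0,0.01,0.001,-0.002,0,0,0.014,0.001,-0.002,0,0,0.018,0.001,-0.002,0,0,0.018,0.001,-0.002,0],
)

```text
time_s: 2.5
tool_pos: [0.6645, -0.0657, 0.0974]
eef_rot: [[-0.001, 1.0, -0.003], [0.0, -0.003, -1.0], [-1.0, -0.001, -0.0]]
force: [-0.1, 0.2, -0.6]
finger_gap: 0.001
```

```bash
python3 - <<'E'
from h import *
for n,b in (("scene",(140,110,200,150)),("side",(180,90,200,150))):
    p,d=camera(n); crop(cv2.convertScaleAbs(p[:,:,::-1],alpha=2.0),*b,4,f"pics/{n}2.png")
E
```

```text
(no output)
```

View pics/side2.png

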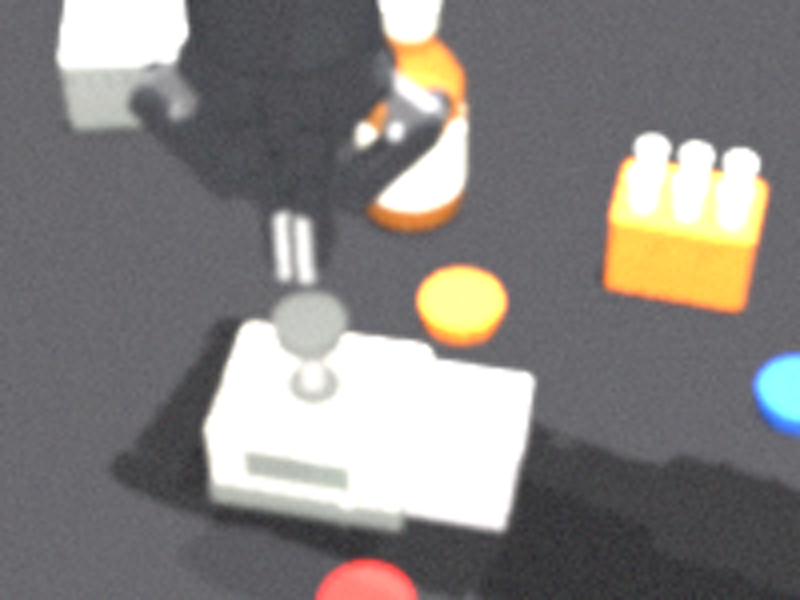

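View pics/scene2.png

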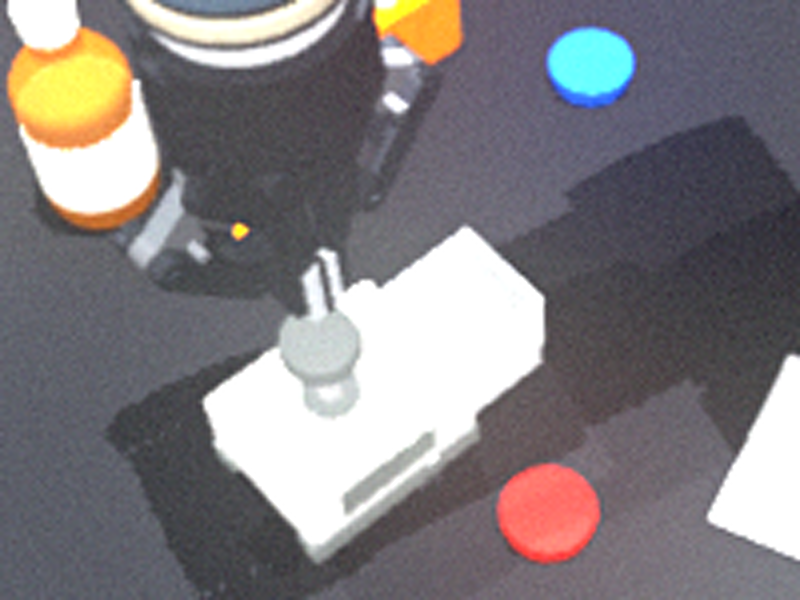

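```bash
python3 - <<'E'
from h import *
np.set_printoptions(precision=4,suppress=True)
def world(n,u,v,d):
    c=calibration(n)
    q=cv2.undistortPoints(np.array([[[u,v]]],float),c["intrinsics"],c["dist_coeffs"]).ravel()
    return c["R"].T@(np.array([q[0],q[1],1])*d-c["t"])
print(sense()["tool_pos"])
for n,o,pts in (("side",(180,90),[(283,235),(283,275),(305,280),(310,318),(310,300)]),("scene",(140,110),[(316,290),(318,315),(320,345)])):
    p,d=camera(n)
    for x,y in pts:
        u,v=o[0]+x/4,o[1]+y/4; dd=d[int(round(v)),int(round(u))]
        print(n,(x,y),p[int(round(v)),int(round(u))],dd,world(n,u,v,dd))
for n in("scene","side"):
    X=np.array([.6645,-.0657,.0974]);print(n,(proj(n,[X])-((140,110) if n=="scene" else (180,90)))*4)
E
```

```text
[ 0.665  -0.0658  0.0979]
side (283, 235) [113 110 112] 0.7471295 [ 0.6683 -0.0544  0.1548]
side (283, 275) [105 106 104] 0.76790154 [ 0.6702 -0.0565  0.1299]
side (305, 280) [103 103 102] 0.7655986 [ 0.6606 -0.055   0.1301]
side (310, 318) [100 101  97] 0.7989995 [ 0.6624 -0.0661  0.0961]
side (310, 300) [97 98 95] 0.806887 [ 0.6649 -0.0775  0.0954]
scene (316, 290) [110 109 115] 0.68022907 [ 0.6702 -0.0527  0.1482]
scene (318, 315) [109 113 112] 0.69674903 [ 0.6706 -0.0543  0.1298]
scene (320, 345) [103 108 107] 0.73135304 [ 0.6677 -0.0627  0.0947]
scene [[320.4086 331.7839]]
side [[304.9259 316.0603]]
```

apply_moves(
  deltas=[0,0.004,0,0,0,0,0.008,0,0,0,0,0.012,0,0,0],
)

```text
time_s: 3.0
tool_pos: [0.665, -0.0657, 0.0857]
eef_rot: [[-0.0, 1.0, -0.003], [0.0, -0.003, -1.0], [-1.0, -0.0, -0.0]]
force: [0.7, 0.8, 0.3]
finger_gap: -0.005
```

```bash
python3 - <<'E'
from h import *
print(sense()["tool_pos"],sense()["force"])
for n,b in (("scene",(180,150,100,75)),("side",(220,130,100,75))):
    p,d=camera(n); crop(cv2.convertScaleAbs(p[:,:,::-1],alpha=1.8),*b,8,f"pics/{n}3.png")
E
```

```text
[ 0.66495066 -0.06571439  0.08569326] [0.71493132 0.78100366 0.3138072 ]
```

View pics/side3.png

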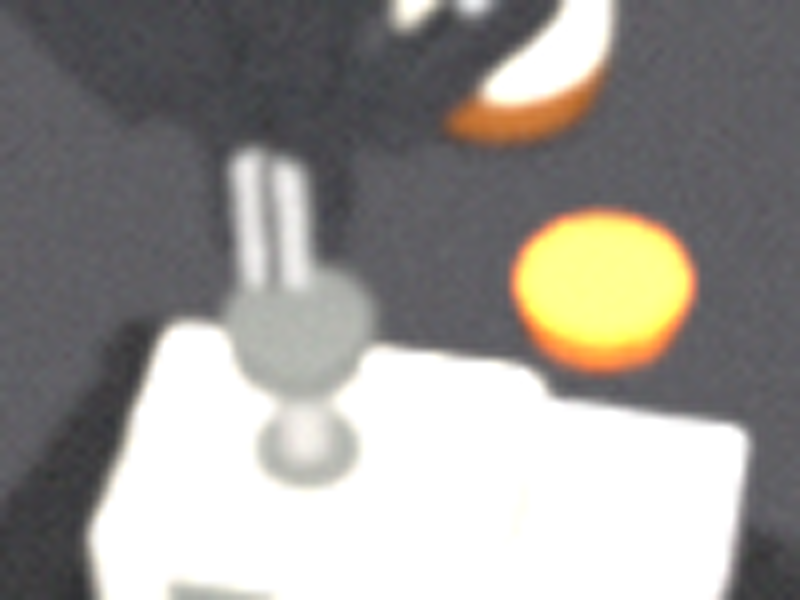

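View pics/scene3.png

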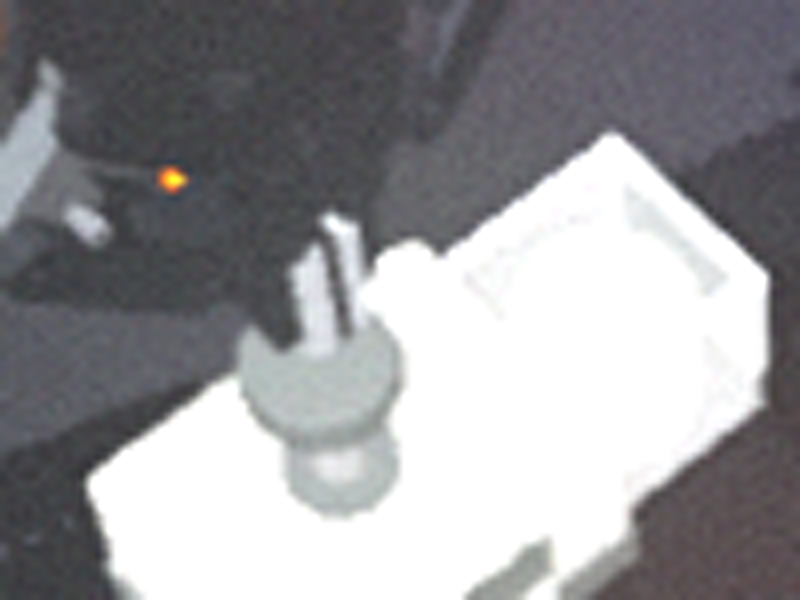

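The reported TCP lies about 30 mm below the visible fingertips, because there was no contact at z=0.086. I'll keep going down slowly and watch the force.

apply_moves(
  deltas=[0,0.004,0,0,0,0,0.008,0,0,0,0,0.012,0,0,0,0,0.016,0,0,0,0,0.016,0,0,0],
)

```text
time_s: 3.6
tool_pos: [0.6645, -0.0656, 0.0693]
eef_rot: [[-0.001, 1.0, -0.003], [0.0, -0.003, -1.0], [-1.0, -0.001, -0.0]]
force: [-0.2, -0.1, -0.4]
finger_gap: -0.003
```

```bash
python3 - <<'E'
from h import *
print(sense()["tool_pos"],sense()["force"])
for n,b in (("scene",(180,150,100,75)),("side",(220,130,100,75))):
    p,d=camera(n); crop(cv2.convertScaleAbs(p[:,:,::-1],alpha=1.8),*b,8,f"pics/{n}4.png")
E
```

```text
[ 0.66447843 -0.06562531  0.06927198] [-0.19087801 -0.11775205 -0.42972549]
```

View pics/side4.png

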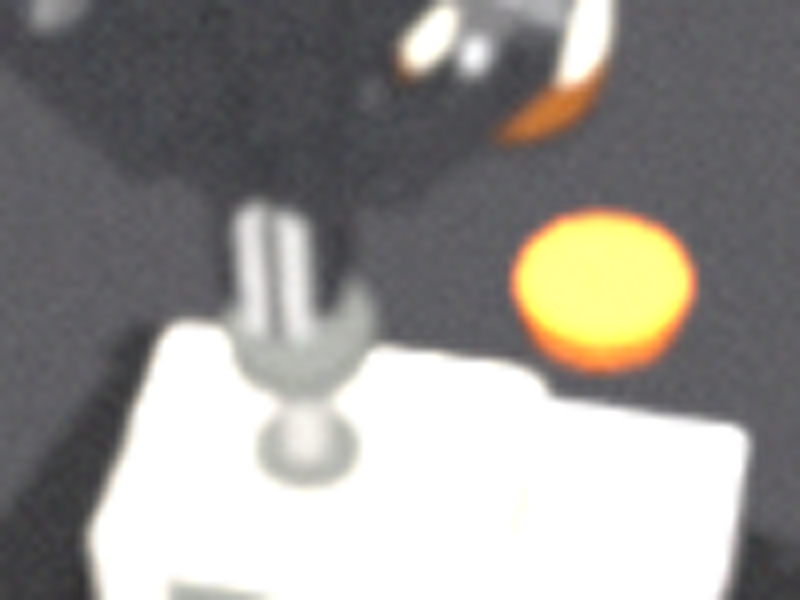

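View pics/scene4.png

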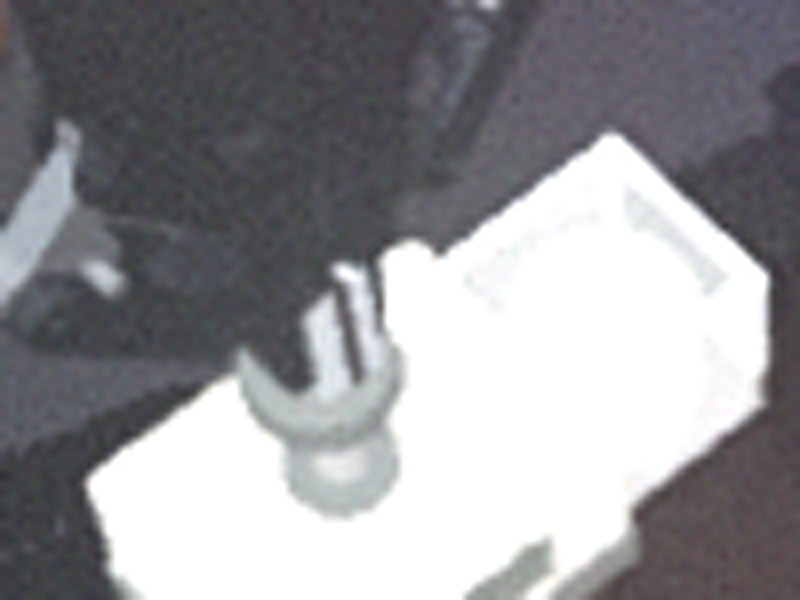

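apply_moves(
  deltas=[0,0.004,0,0,0,0,0.008,0,0,0,0,0.012,0,0,0,0,0.016,0,0,0,0,0.02,0,0,0,0,0.024,0,0,0,0,0.028,0,0,0],
)

```text
time_s: 4.4
tool_pos: [0.6657, -0.0659, 0.0421]
eef_rot: [[0.001, 1.0, -0.003], [-0.0, -0.003, -1.0], [-1.0, 0.001, 0.0]]
force: [0.9, -0.2, 5.1]
finger_gap: -0.003
```

apply_moves(
  deltas=[0,0.003,0,0,0,0,0.006,0,0,0,0,0.006,0,0,0],
)

```text
time_s: 4.7
tool_pos: [0.6656, -0.0659, 0.0361]
eef_rot: [[0.001, 1.0, -0.003], [-0.0, -0.003, -1.0], [-1.0, 0.001, 0.0]]
force: [2.0, -0.8, 3.5]
finger_gap: 0.004
```

apply_moves(
  deltas=[0,0.002,0,0,0,0,0.002,0,0,0],
)

```text
time_s: 4.9
tool_pos: [0.6657, -0.0659, 0.0358]
eef_rot: [[0.001, 1.0, -0.003], [-0.001, -0.003, -1.0], [-1.0, 0.001, 0.001]]
force: [-0.5, 0.1, 11.4]
finger_gap: 0.002
```

Hard stop reached (11 N), so the tips are 29 mm above the reported TCP. I'll let the plunger rise.

apply_moves(
  deltas=[0,-0.006,0,0,0,0,-0.012,0,0,0,0,-0.018,0,0,0,0,-0.024,0,0,0,0,-0.03,0,0,0,0,-0.04,0,0,0,0,-0.06,0,0,0,0,-0.08,0,0,0,0.35,-0.08,0,0,0],
)

```text
time_s: 5.8
tool_pos: [0.6667, -0.0661, 0.1172]
eef_rot: [[0.005, 1.0, -0.003], [-0.001, -0.003, -1.0], [-1.0, 0.005, 0.001]]
force: [0.2, -0.2, 1.2]
finger_gap: 0.155
```

```bash
python3 st.py "(0,0,0)" 1; python3 - <<'E'
from h import *
for n in ("scene","side"):
    p,d=camera(n);np.savez(f"{n}5.npz",p=p,d=d); b=(200,150,200,120) if n=="scene" else (220,120,180,135)
    crop(p[:,:,::-1],*b,4,f"pics/{n}5.png")
E
```

```text
5.8 [ 0.6667 -0.0661  0.1172] [ 0.2331 -0.2419  1.1784] 0.15537299523738696 [-0.2653  0.6809  1.3902  0.      1.0654 -0.2624]
[[ 0.0049  1.     -0.0029]
 [-0.0013 -0.0029 -1.    ]
 [-1.      0.0049  0.0013]]
tool delta [ 0.1138 -0.6675 -0.0643]
ang y -0.002858077407176448
```

View pics/side5.png

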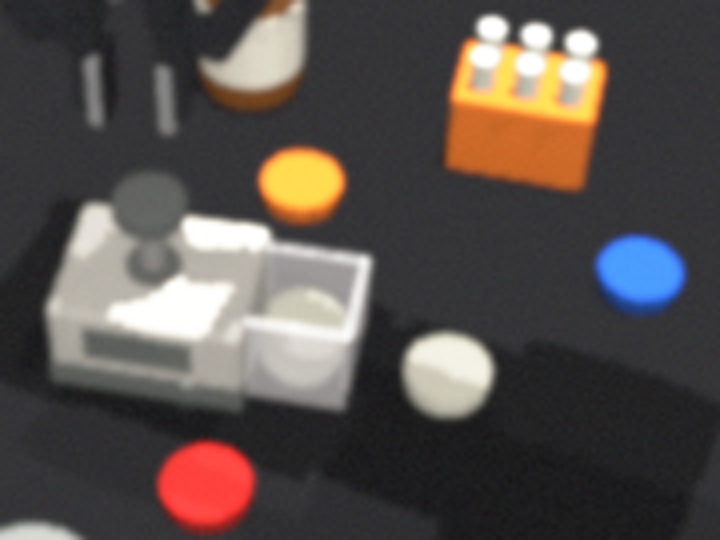

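View pics/scene5.png

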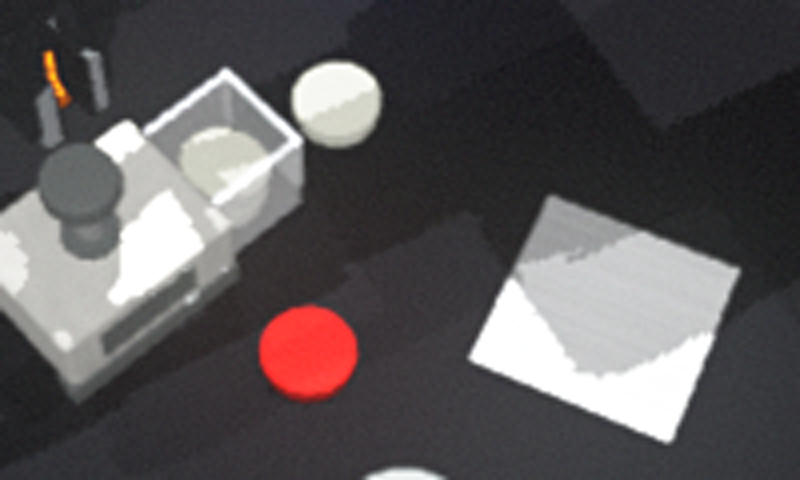

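The plunger is back up and one dish is out: scene crop (337,97), side crop (448,368). Two dishes remain in the magazine.

```bash
python3 - <<'E'
from h import *
np.set_printoptions(precision=4,suppress=True)
print(ray("scene",[(200+337/4,150+97/4)],.012),ray("side",[(220+448/4,120+368/4)],.012))
s=sense();print(s["finger_gap"])
# finger positions
for n,f,o,pts in (("side","side5.npz",(220,120),[(94,95),(166,100)]),("scene","scene5.npz",(200,150),[(48,115),(95,80)])):
    d=np.load(f)["d"];c=calibration(n)
    for x,y in pts:
        u,v=o[0]+x/4,o[1]+y/4
        q=cv2.undistortPoints(np.array([[[u,v]]]),c["intrinsics"],c["dist_coeffs"]).ravel()
        print(n,c["R"].T@(np.array([*q,1])*d[int(round(v)),int(round(u))]-c["t"]))
E
```

```text
[[ 0.5286 -0.0614  0.012 ]] [[ 0.5267 -0.0631  0.012 ]]
0.3318177287807956
side [ 0.6803 -0.0562  0.1623]
side [ 0.6505 -0.0559  0.1644]
scene [ 0.6796 -0.0535  0.1675]
scene [ 0.658  -0.0533  0.1672]
```

apply_moves(
  deltas=[0.28,0,-0.035,0.011,0,0.28,0,-0.07,0.021,0,0.28,0,-0.105,0.031,0,0.28,0,-0.139,0.041,0,0.28,0.02,-0.139,0.041,0,0.28,0.05,-0.139,0.041,0,0.28,0.08,-0.139,0.041,0,0.28,0.105,-0.139,0.041,0,0.28,0.115,-0.139,0.041,0,0.28,0.12,-0.139,0.041,0,0.28,0.12,-0.139,0.041,0],
)

```text
time_s: 7.0
tool_pos: [0.5256, -0.1061, -0.0064]
eef_rot: [[-0.001, 1.0, -0.003], [0.0, -0.003, -1.0], [-1.0, -0.001, -0.0]]
force: [0.2, 0.3, 0.4]
finger_gap: 0.28
```

```bash
python3 st.py "(0.5275,-0.107,-0.023)" 1; python3 - <<'E'
from h import *
for n in ("scene","side"):
    p,d=camera(n); b=(220,110,150,110) if n=="scene" else (280,130,150,110)
    crop(cv2.convertScaleAbs(p[:,:,::-1],alpha=1.8),*b,5,f"pics/{n}6.png")
E
```

```text
7.0 [ 0.5256 -0.1061 -0.0064] [0.2296 0.2801 0.4115] 0.28002443321342474 [-0.4078  0.7431  1.7981 -0.      0.6017 -0.4049]
[[-0.0012  1.     -0.0029]
 [ 0.0005 -0.0029 -1.    ]
 [-1.     -0.0012 -0.0005]]
tool delta [0.0166 0.002  0.0009]
ang y -0.002910003427262676
```

View pics/side6.png

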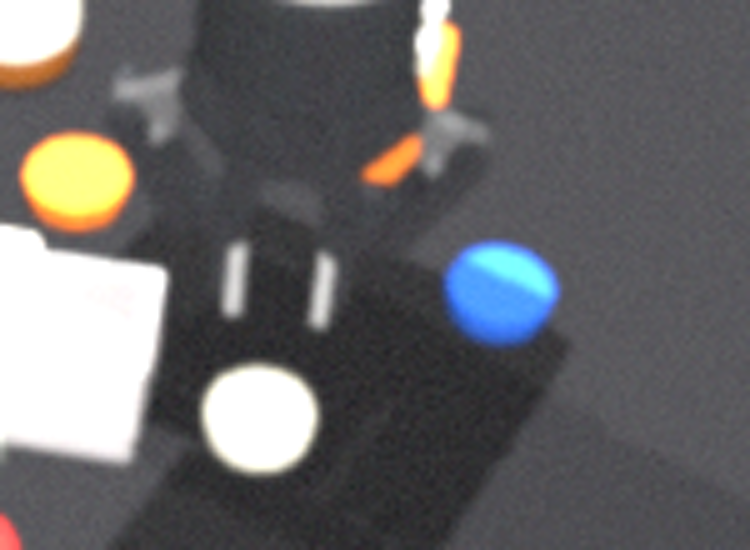

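View pics/scene6.png

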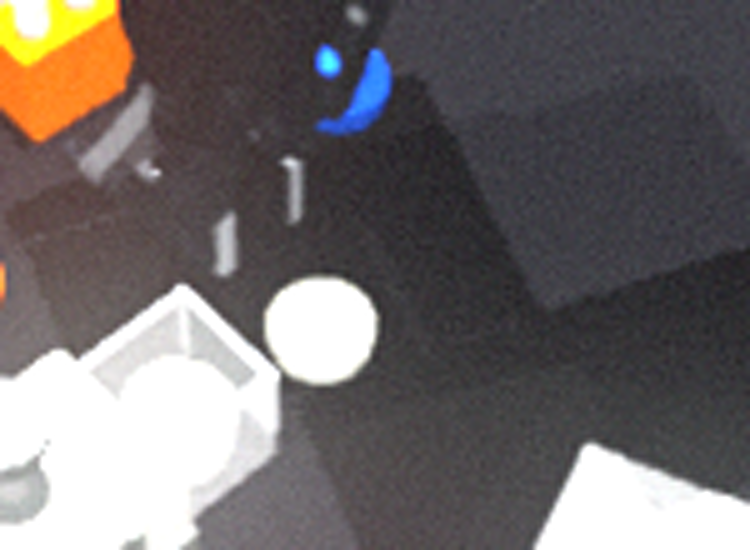

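```bash
python3 - <<'E'
from h import *
np.set_printoptions(precision=4,suppress=True)
def tri(a,b):
    cs=[calibration("scene"),calibration("side")];P=[];q=[]
    for c,u in zip(cs,(a,b)):
        q.append(cv2.undistortPoints(np.array([[u]],float),c["intrinsics"],c["dist_coeffs"]).reshape(2,1));P.append(np.c_[c["R"],c["t"]])
    X=cv2.triangulatePoints(P[0],P[1],q[0],q[1]);return (X[:3]/X[3]).ravel()
S=lambda x,y:(220+x/5,110+y/5);D=lambda x,y:(280+x/5,130+y/5)
print(tri(S(226,275),D(233,318)),tri(S(295,222),D(320,328)))
print("dish",tri(S(321,330),D(260,417)))
E
```

```text
[ 0.5419 -0.0973  0.0199] [ 0.5095 -0.0949  0.0234]
dish [ 0.5272 -0.0631  0.0057]
```

apply_moves(
  deltas=[0.28,0.006,0.002,0,0,0.28,0.012,0.002,0,0,0.28,0.016,0.002,0,0,0.28,0.016,0.002,0,0],
)

```text
time_s: 7.5
tool_pos: [0.5275, -0.1061, -0.0224]
eef_rot: [[-0.001, 1.0, -0.003], [0.0, -0.003, -1.0], [-1.0, -0.001, -0.0]]
force: [-0.1, 0.9, 0.6]
finger_gap: 0.283
```

apply_moves(
  deltas=[0.28,0,0,-0.005,0,0.28,0,0,-0.01,0,0.28,0,0,-0.014,0,0.28,0,0,-0.018,0,0.28,0,0,-0.022,0,0.28,0,0,-0.027,0,0.28,0,0,-0.032,0,0.28,0,-0.001,-0.037,0,0.28,0,-0.001,-0.042,0,0.28,0,-0.001,-0.047,0,0.28,0,-0.002,-0.052,0,0.28,0,-0.002,-0.055,0],
)

```text
time_s: 8.7
tool_pos: [0.5258, -0.0507, -0.0219]
eef_rot: [[-0.0, 1.0, -0.003], [0.0, -0.003, -1.0], [-1.0, -0.0, -0.0]]
force: [0.5, 0.1, 0.1]
finger_gap: 0.279
```

```bash
python3 st.py "(0.519,0.065,-0.022)" 1; python3 - <<'E'
from h import *
for n in ("scene","side"):
    p,d=camera(n); b=(250,130,150,110) if n=="scene" else (270,180,150,110)
    crop(cv2.convertScaleAbs(p[:,:,::-1],alpha=1.4),*b,5,f"pics/{n}7.png")
E
```

```text
8.7 [ 0.5258 -0.0507 -0.0219] [0.5362 0.1213 0.0694] 0.2794738230902045 [-0.3079  0.7676  1.8219  0.      0.5526 -0.3052]
[[-0.0005  1.     -0.0026]
 [ 0.0002 -0.0026 -1.    ]
 [-1.     -0.0005 -0.0002]]
tool delta [ 0.0001 -0.0071 -0.1157]
ang y -0.002634905479975497
```

View pics/side7.png

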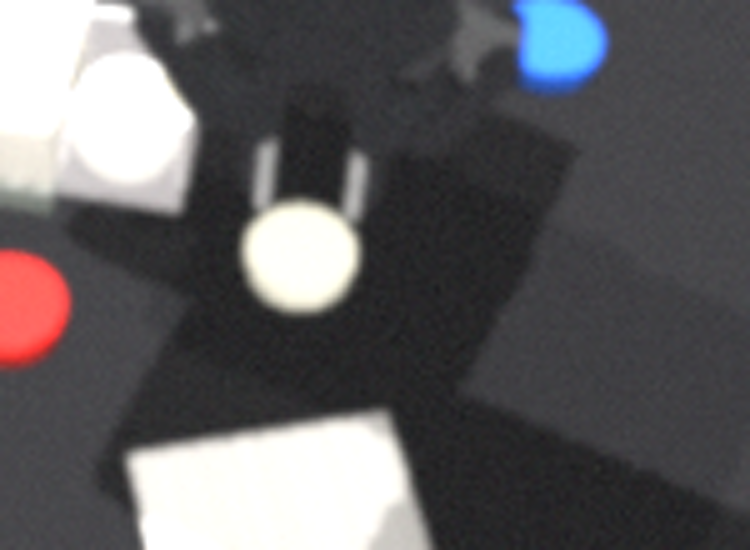

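View pics/scene7.png

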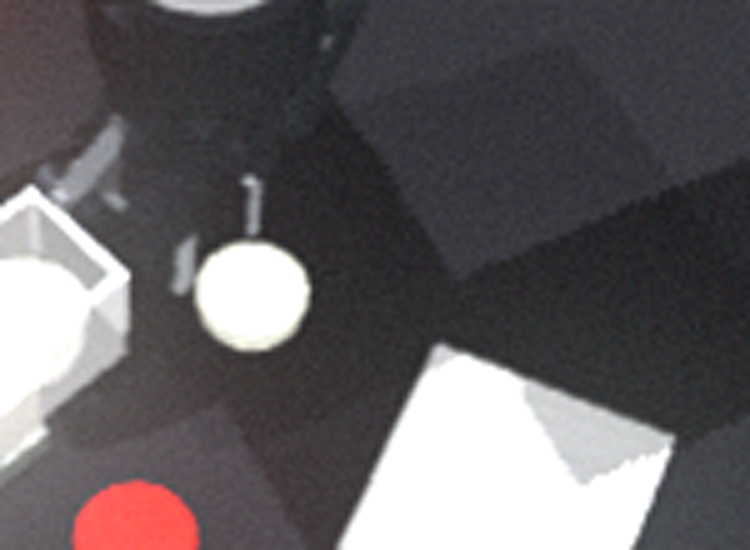

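apply_moves(
  deltas=[0.28,0,0,-0.004,0,0.28,0,-0.001,-0.009,0,0.28,0,-0.001,-0.014,0,0.28,0,-0.001,-0.019,0,0.28,0,-0.002,-0.024,0,0.28,0,-0.002,-0.029,0,0.28,0,-0.002,-0.034,0,0.28,0,-0.003,-0.039,0,0.28,0,-0.003,-0.044,0,0.28,0,-0.003,-0.049,0,0.28,0,-0.004,-0.054,0,0.28,0,-0.004,-0.058,0],
)

```text
time_s: 10.0
tool_pos: [0.522, 0.0072, -0.0219]
eef_rot: [[-0.0, 1.0, -0.003], [0.0, -0.003, -1.0], [-1.0, -0.0, -0.0]]
force: [-0.8, 0.1, -0.2]
finger_gap: 0.281
```

```bash
python3 st.py "(0.519,0.065,-0.022)" 1; python3 - <<'E'
from h import *
for n in ("scene","side"):
    p,d=camera(n); b=(270,150,150,110) if n=="scene" else (260,220,150,110)
    crop(cv2.convertScaleAbs(p[:,:,::-1],alpha=1.0),*b,5,f"pics/{n}8.png")
E
```

```text
10.0 [ 0.522   0.0072 -0.0219] [-0.848   0.0641 -0.2256] 0.2805150718933993 [-0.2005  0.7642  1.8378 -0.      0.5399 -0.1977]
[[-0.0003  1.     -0.0028]
 [ 0.0001 -0.0028 -1.    ]
 [-1.     -0.0003 -0.0001]]
tool delta [ 0.0001 -0.0032 -0.0578]
ang y -0.0028258119884468228
```

View pics/side8.png

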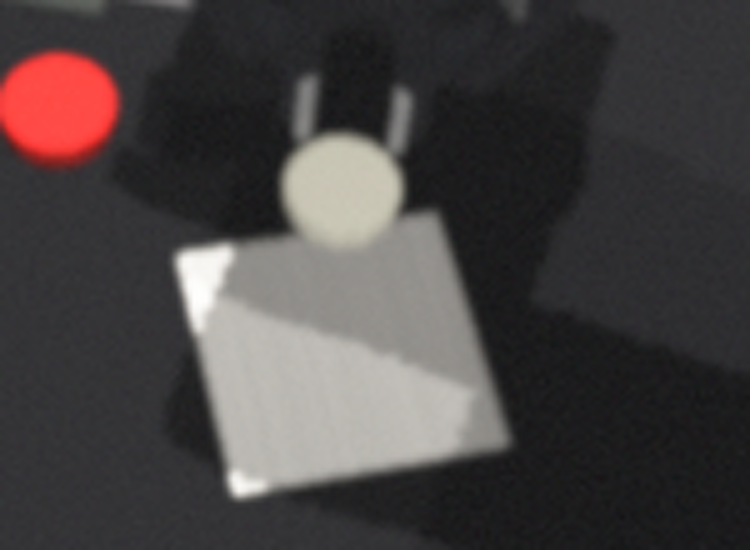

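View pics/scene8.png

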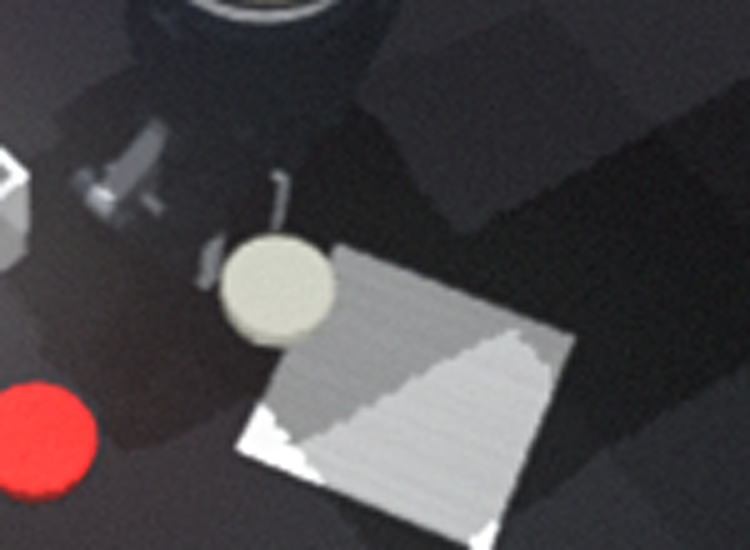

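```bash
python3 - <<'E'
from h import *
print(ray("scene",[(270+278/5,150+286/5)],.012),ray("side",[(260+343/5,220+187/5)],.012))
E
```

```text
[[0.52487223 0.03754272 0.012     ]] [[0.52153967 0.03661393 0.012     ]]
```

apply_moves(
  deltas=[0.28,0,0,-0.003,0,0.28,0,-0.001,-0.007,0,0.28,0,-0.001,-0.011,0,0.28,0,-0.001,-0.015,0,0.28,0,-0.002,-0.019,0,0.28,0,-0.002,-0.023,0,0.28,0,-0.002,-0.027,0,0.28,0,-0.003,-0.031,0,0.28,0,-0.003,-0.035,0,0.28,0,-0.003,-0.039,0,0.28,0,-0.004,-0.042,0,0.28,0,-0.004,-0.045,0],
)

```text
time_s: 11.3
tool_pos: [0.5182, 0.052, -0.0219]
eef_rot: [[-0.0, 1.0, -0.003], [0.0, -0.003, -1.0], [-1.0, -0.0, -0.0]]
force: [-0.2, -0.6, -0.7]
finger_gap: 0.283
```

apply_moves(
  deltas=[0.28,0,0,-0.003,0,0.28,0,-0.001,-0.005,0,0.28,0,-0.001,-0.007,0,0.28,0,-0.001,-0.008,0,0.28,0,-0.001,-0.008,0],
)

```text
time_s: 11.8
tool_pos: [0.5174, 0.0598, -0.0219]
eef_rot: [[0.0, 1.0, -0.003], [0.0, -0.003, -1.0], [-1.0, 0.0, -0.0]]
force: [-0.4, 0.1, -0.2]
finger_gap: 0.282
```

```bash
python3 st.py "(0.519,0.065,-0.022)" 1; python3 - <<'E'
from h import *
for n in ("scene","side"):
    p,d=camera(n); b=(270,150,150,110) if n=="scene" else (260,220,150,110)
    crop(cv2.convertScaleAbs(p[:,:,::-1],alpha=1.0),*b,5,f"pics/{n}9.png")
E
```

```text
11.8 [ 0.5174  0.0598 -0.0219] [-0.4374  0.0973 -0.2017] 0.28200490218689916 [-0.0997  0.7636  1.8411  0.      0.5369 -0.0969]
[[ 0.      1.     -0.0029]
 [ 0.     -0.0029 -1.    ]
 [-1.      0.     -0.    ]]
tool delta [ 0.0001  0.0016 -0.0052]
ang y -0.002868646813806266
```

View pics/side9.png

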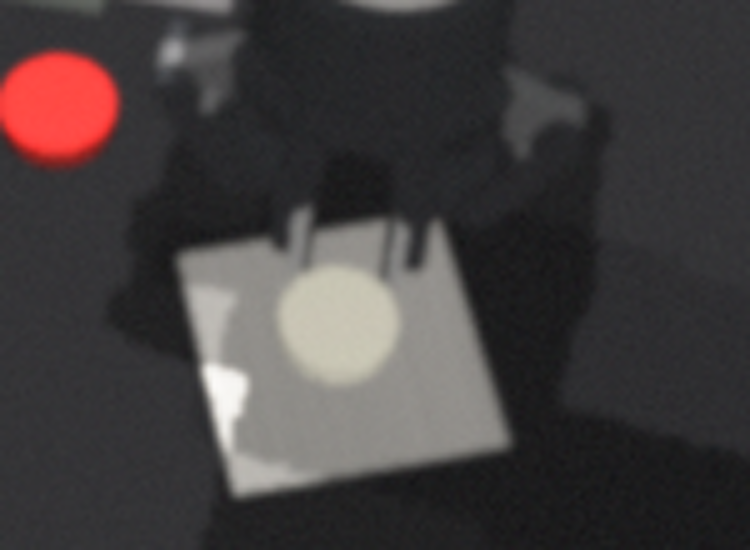

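View pics/scene9.png

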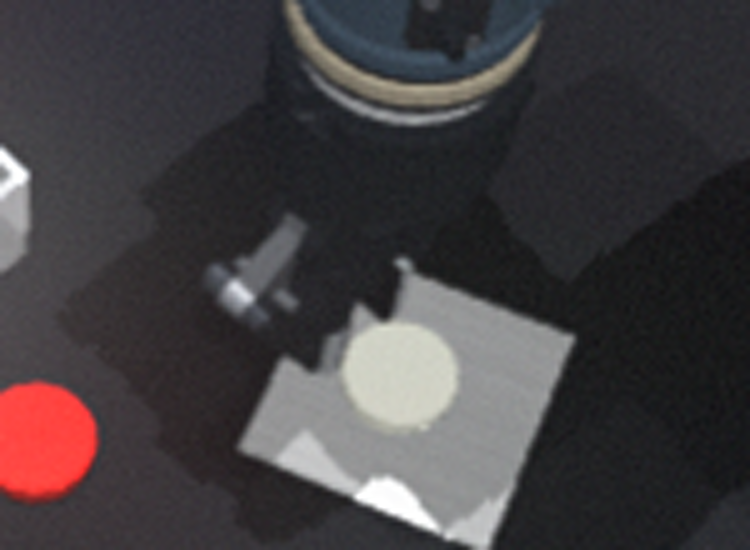

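The dish lies well inside the plate (scene crop (400,374), side crop (338,322)). Now I'll retreat: straight back first, then up.

apply_moves(
  deltas=[0.28,0,0,0.005,0,0.28,0,0,0.015,0,0.28,0,0,0.03,0,0.28,-0.02,0,0.04,0,0.28,-0.06,0,0.045,0,0.28,-0.1,0,0.06,0,0.28,-0.14,0,0.09,0,0.28,-0.18,0,0.13,0,0.28,-0.22,0,0.17,0,0.28,-0.22,0,0.21,0,0.28,-0.22,0,0.25,0,0.28,-0.22,0,0.25,0],
)

```text
time_s: 13.1
tool_pos: [0.5171, -0.1973, 0.1991]
eef_rot: [[0.003, 1.0, -0.01], [-0.004, -0.01, -1.0], [-1.0, 0.004, 0.004]]
force: [0.4, -0.4, -0.3]
finger_gap: 0.279
```

```bash
python3 st.py; python3 - <<'E'
from h import *
for n in ("scene","side"):
    p,d=camera(n); cv2.imwrite(f"pics/{n}10.png",p[:,:,::-1])
    b=(270,150,150,110) if n=="scene" else (260,220,150,110)
    crop(p[:,:,::-1],*b,5,f"pics/{n}10c.png")
E
```

```text
13.1 [ 0.5171 -0.1973  0.1991] [ 0.3894 -0.4168 -0.2748] 0.2794356223367662 [-0.5654  0.433   1.6206 -0.0019  1.0827 -0.5548]
[[ 0.0035  0.9999 -0.0097]
 [-0.0042 -0.0097 -0.9999]
 [-1.      0.0035  0.0042]]
```

View pics/side10.png

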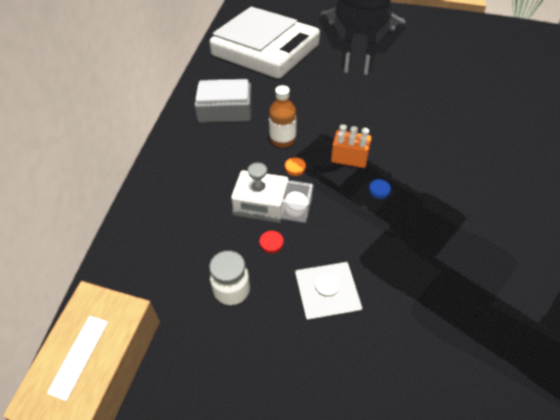

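View pics/scene10c.png

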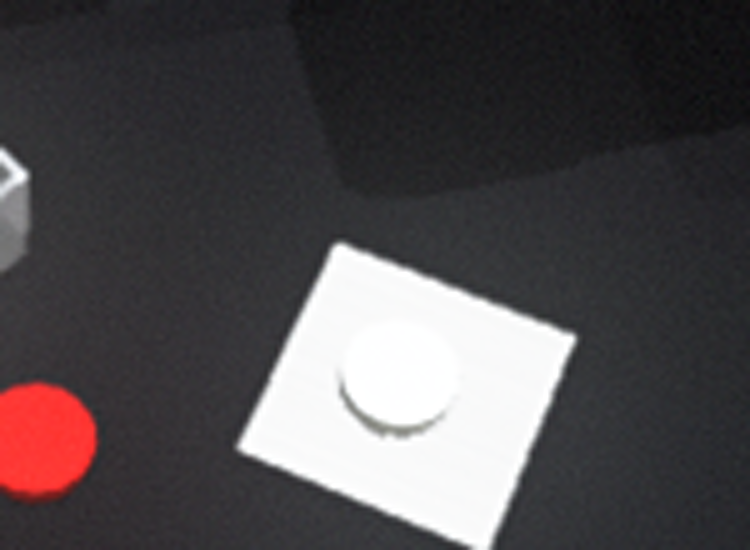

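View pics/side10c.png

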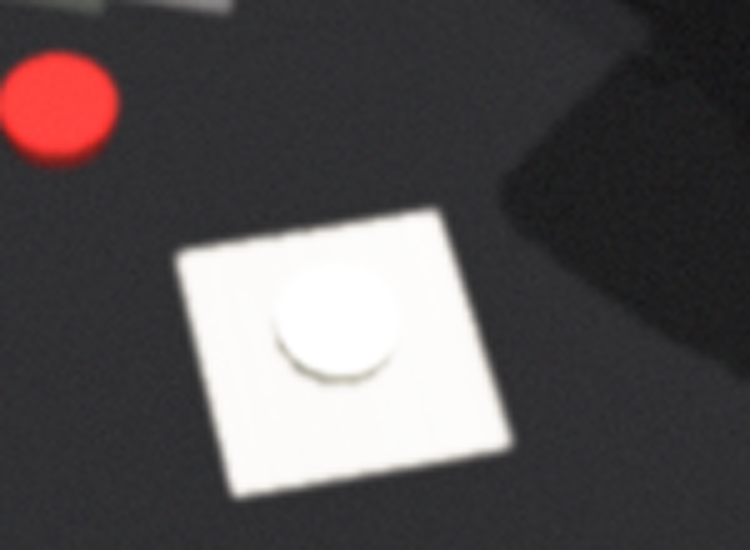

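The dish lies fully on the plate, centred near (328,285) in the side view. The other objects are where they were at the start, and the arm is clear.

```bash
python3 -c "
from bench import *
print(job_done())"
```

```text
the job is handed in; nothing more can be done
None
```

The job is done and handed in at about 13.2 s on the robot's clock. One dish lies fully on the metal plate.

- **Press:** I pressed the plunger down once, slowly (about 40 mm/s), with a short pause near the bottom. The force rose to about 11 N at the hard stop. The plunger then came back up, and one dish lay in front of the slot.
- **Nudge:** I pushed the dish about 150 mm with two slightly open fingertips behind it, at up to 50 mm/s. I did not pinch or lift it, then backed off and raised the arm.
- **Last checks:** Both cameras show the dish near the plate's centre, with a clear margin on every side. The last images show no visible change in the rack, bottle, jar or coloured discs. Two dishes appeared to remain in the magazine after the press. I did not count them again afterwards.
- **Disagreement:** The shut fingertips were about 29 mm above the reported TCP position. I found this from camera depth and confirmed it at the plunger's stop, and allowed for it in the push.

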